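# Close the warmer and refit its control knob, holding it pressed in

### The arm

A 7-joint arm with a two-finger parallel gripper is mounted at the origin on a cart in front of the work surface, level with it; the furniture and walls round the work are solid. World frame = base frame: x ahead of the robot, y to its left, z up, the work surface at z = 0. Lengths are in m, angles in rad, forces in N, time in s.
With the tool pointing down it reaches from about 0.425 to 0.875 m from the base axis. Payload 8.4 kg.
Tool frame: the origin (TCP) lies at the very end of the fingers, on their centre line; the grasp point (between the pads) lies grip_point_offset behind it (grip_point_offset is the distance from the TCP to the grasp point, in m); x points along the fingers, y is the direction in which the jaws open and shut, and the axes are right-handed (so a half turn about x gives the same grasp; the last joint's range is limited). The gripper opens to 85 mm and grips with 20 to 120 N. Pads are 22 mm wide; open, the fingers measure 114 mm over their backs; the gripper's body (76 mm by 85 mm) begins 54 mm behind the grasp point. The pads swing forward as they close: fully open they stand 13 mm farther back than shut.
Start: joints at [-1.286, 0.333, 0.04, 1.465, -0.013, 1.343, -0.059], TCP at [0.243, 0.603, 0.231] pointing down, gripper open.
Joint ranges: [-2.58, 2.58], [-0.38, 2.09], [-1.3, 1.39], [0.25, 2.4], [-1.5, 4.64], [0.08, 2.09], [-2.65, 2.65]. Speed limits (rad/s): [2.22, 2.22, 2.79, 2.79, 3.14, 3.14, 3.14].

### API

Orientations are given as a unit quaternion [w, x, y, z].
In Python, from bench import get_state, camera, camera_model, job_done, grip_point_offset gives the robot as it stands. The module is installed in compiled form; this text tells all that it offers.
- The arm moves only by the shell command python3 -m inch 'ROWS'. ROWS is JSON, a list that holds one entry, the list of rows, each a list of 7 numbers: the shift along the tool's x, y, z in mm, then the turn, a rotation vector about the tool's x, y, z in rad, then the opening, from 0 (shut) to 1 (fully open). In form: [[[x, y, z, rx, ry, rz, jaw], ...]]. A call has exactly 8 rows; each row shifts and turns the pose as measured when the row begins, along the tool's axes as they then stand; what a row does not reach is not made up. A row lasts 1/12 s, in which the tool goes at most 41.7 mm and 7.16 degrees, less where a joint would pass 70% of its speed; a pose out of reach is approached as far as the arm can. A call with a gripper value outside its range is refused whole. The fingers move at their own pace and stop on an object; the grip force is fixed at half the most. Time passes only in rows, so rows that do not move let the fingers close, or fill a call up. It gives the time, the measured TCP pose, the force and the opening at its end, in the units of the state.
- get_state(): the state, without advancing time (a new reading comes with each control period).
- camera(name): name is "side" or "top"; returns (picture, depth): 400x640x3 uint8, red, green, blue; 400x640 float32, m along the optical axis (not along the pixel's ray), 0 where there is no reading.
- camera_model(name): a dict with "intrinsics" (3x3 intrinsics, pixels), "distortion" ([k1, k2, p1, p2, k3] as OpenCV has them; the pictures are not rectified), "R" (3x3) and "t" (3): a world point X has camera coordinates R X + t. Camera axes: x right, y down, z forward; pixel columns grow to the right and rows downward; lengths in m; the calibration is good to about 2 mm. A picture is of the moment at which its call begins. camera_model takes no time and is no camera call.
- job_done(): hands the job in, once; it reports no verdict.
The state is a dict: "time_s": time; "joint_positions": joint angles; "joint_vel": joint speeds; "effort": joint torques, N m; "eef_pos": TCP position; "tcp_rot": TCP orientation; "wrist_force": force on the tool from outside, world axes, zero at the start; "ft_torque": the same for the moment, N m; "width": finger opening in m.
Only numpy, scipy, OpenCV 4.12 (cv2) and the standard library are available. Lean on these libraries where they do the work, as an engineer would, in place of code of your own. Each camera call takes 0.05 s, during which the arm holds its last target.

### The job

The countertop warmer has been cleaned and its control knob was taken off. First press its lid shut until it snaps past the catch; then pick up the bar-shaped knob lying on the worktop, turn it so that its pointer lies over the flat of the D-shaped spindle, push it fully home onto the spindle and press it in against the spindle's spring nearly as far as it goes. Finish while still gripping the knob and holding it pressed in; leave the two spice shakers standing where they are.

Things in the scene. Friction and masses are not known exactly. Their poses are not given: they have to be found in the camera images.
- warmer: Low steel warmer, fixed, 200 (x) x 300 (y) x 85 mm high; origin: centre of its underside; at yaw 0 its x points away from the robot, y to the robot's left. Right part (centred at y = -50 mm): chamber 200 mm wide under a hinged lid. Left part (100 mm wide): level deck 85 mm high with the upright spindle at x = -20, y = +100 mm.
- lid (a joint): Lid angle, rad: 0 = shut, larger = front edge raised (at most 1.3). Steel plate 8 mm thick, 196 mm wide, hinged at its far edge; front edge 194 mm from the hinge, plus a black lip 20 mm longer. A stiff hinge keeps it where it is left. At about 0.06 it meets a spring ball catch; pressing near the front with about 12 N (allow 20) snaps it past, down to its stop at 0.
- lid_press (a point): Point on the lid's outer (upper) face, midway across, 180 mm from the hinge, near the front edge: the place to press. Moves with the lid; its axes are the lid's (z = outward normal of the lid, x toward the hinge).
- lid_hinge (a point): Point on the hinge axis of the lid, midway across, fixed on the warmer at x = 94, y = -50, z = 87 mm of its frame; the hinge axis is the warmer's y. In the lid's frame at the hinge lid_press lies at x = -180, z = +9.5 mm.
- knob: Loose black bar knob, 50 mm long (its x) x 36 mm wide (its y) x 32 mm high, 60 g, lying bore down on the worktop; origin: centre of its underside, on the axis of the bore. Two parallel flat long sides 36 mm apart to grip. The bore, open below, is D-shaped: 19.8 mm diameter, 19.5 mm deep, with its flat on the +x side, 2.3 mm from the axis.
- knob_pointer (a point): Outer end of the raised bright pointer rib (22 x 5 x 4 mm high) on the knob's top; it lies on the knob's +x side, directly over the flat of the bore, 22.5 mm from the axis and 35.5 mm above the underside.
- spindle_tip (a point): Top centre of the steel spindle, about 111 mm above the worktop. Axes turn with it: z up, x out through the flat. D section: 18 mm diameter, flat 1.5 mm from the axis. It stands 16 mm above a 28 mm round flange; the knob is home when its underside rests on that flange, both x axes pointing the same way. Play: about 0.8 mm to each side, 0.1 rad in turn.
- spindle_turn (a joint): Angle of the spindle about its upright axis relative to the warmer, rad, counterclockwise from above; at 0 the flat faces the warmer's +x. It turns stiffly (0.15 N m), range -1.2 to 1.2; it needs no turning.
- spindle (a joint): How far the spindle is pressed in, m: 0 = out, 0.006 = stop. Spring: about 5 N to start, 10 N at the stop; it comes out again when let go.
- pepper: Bystander: the taller of two spice shakers, 54 mm across, 101 mm high; they stand one on each side of the warmer, either way round. Origin under its centre.
- salt: Bystander: the shorter spice shaker, 54 mm across, 86 mm high. Origin under its centre.
Not all that is in view belongs to the job. Several things have the shape of the knob; the one meant has the colours described above.

How it is judged:
On the way, in this order (a step that is already met when the one before it is completed fails the run):
1. the lid is shut past its catch while the knob is still off the spindle (value of joint lid below 0.025 rad and distance between knob and spindle_tip above 0.05 m), for 0.2 s.
2. the knob is fully home on the spindle, flat on flat (z of knob in the frame of spindle_tip below -0.013 m and horizontal distance between knob and spindle_tip below 0.004 m and angle between the x axis of knob and the x axis of spindle_tip, either way round below 0.35 rad and x of knob_pointer in the frame of spindle_tip above 0.015 m), for 0.1 s.
At the end, for the whole second after the job is handed in: For the last second: lid below 0.025 rad; knob within 3 mm of home on the spindle, centred within 4 mm, flat on flat within 0.35 rad, upright within 0.15 rad; spindle held in by more than 3.5 of its 6 mm; the fingers still grip the knob (over 2 N) (all of step 2 and value of joint lid below 0.025 rad and angle between knob's own z axis and vertical below 0.15 rad and value of joint spindle above 0.0035 m and contact force between the fingers and knob above 2 N); the arm keeps its last pose, push and grip.
It fails at once if a spice shaker is pushed more than 3 cm or tipped (distance of any of pepper, salt from where it was at the start of the episode above 0.03 m or angle between any of pepper, salt's own z axis and vertical above 0.5 rad).
It also fails if it takes over 51 s, if anything falls off the work surface, if the arm or the gripper's body presses on something with over 40 N, if the wrist force passes 120 N, or if a joint passes its speed limit or range.

## Working session

There is one attempt and no reset: what is moved stays moved. The work goes in short steps, Python scripts to look and compute and a shell command to move; the robot and the scene stay as the last step left them, time stands still between calls to the robot, and variables do not carry over. Pictures are saved under pics/ and viewed, and the job is handed in when it is done.

```bash
mkdir -p pics
python3 - <<'E'
from bench import get_state, camera, camera_model, grip_point_offset
import numpy as np, cv2
print(get_state()); print(grip_point_offset)
for n in ("side","top"):
    p,d=camera(n); np.savez(f"{n}0.npz",p=p,d=d); cv2.imwrite(f"pics/{n}0.png",p[:,:,::-1]); m=camera_model(n); print(n,{k:np.round(np.array(v),4).tolist() for k,v in m.items()})
    R=np.array(m["R"]);print("cam pos",-R.T@np.array(m["t"]))
E
```

```text
{'time_s': 0.0, 'joint_positions': array([-1.28623242,  0.33391997,  0.03988312,  1.46630997, -0.01339075,
        1.34329394, -0.05848708]), 'joint_vel': array([-8.47661246e-05,  2.50862153e-04, -1.19172442e-03, -1.04486629e-03,
        2.04331168e-03,  3.21903018e-05, -1.11293387e-03]), 'effort': array([-4.04239872e-04, -6.58552980e+01,  1.36529826e+00, -4.05558407e+01,
        1.67632004e-02,  1.31433524e-02,  1.02533653e-05]), 'eef_pos': array([0.24322792, 0.60226755, 0.2303966 ]), 'tcp_rot': array([ 0.69405977,  0.13426915,  0.6941968 , -0.13543868]), 'wrist_force': array([ 0.67720213, -0.89416304,  0.41609627]), 'ft_torque': array([ 0.00540998, -0.07376393, -0.04492299]), 'width': 0.08564609935113074}
0.0187
side {'intrinsics': [[412.7384, 0.0, 316.4763], [0.0, 412.7384, 199.316], [0.0, 0.0, 1.0]], 'distortion': [-0.1079, 0.0, 0.0, 0.0, 0.0], 'R': [[0.822, -0.5694, -0.0109], [-0.2943, -0.4083, -0.8641], [0.4875, 0.7135, -0.5032]], 't': [-0.4011, 0.2816, 0.7626]}
cam pos [ 0.04074916 -0.65747278  0.62265696]
top {'intrinsics': [[381.6861, 0.0, 313.0222], [0.0, 381.6861, 203.1806], [0.0, 0.0, 1.0]], 'distortion': [-0.0654, 0.0, 0.0, 0.0, 0.0], 'R': [[0.0062, -1.0, -0.0], [-0.9993, -0.0062, -0.0371], [0.0371, 0.0003, -0.9993]], 't': [0.0397, 0.5175, 0.9244]}
cam pos [0.48255363 0.04267532 0.94290954]
```

View pics/side0.png

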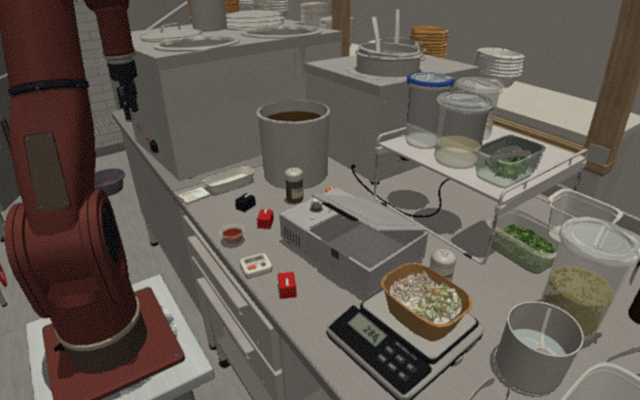

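View pics/top0.png

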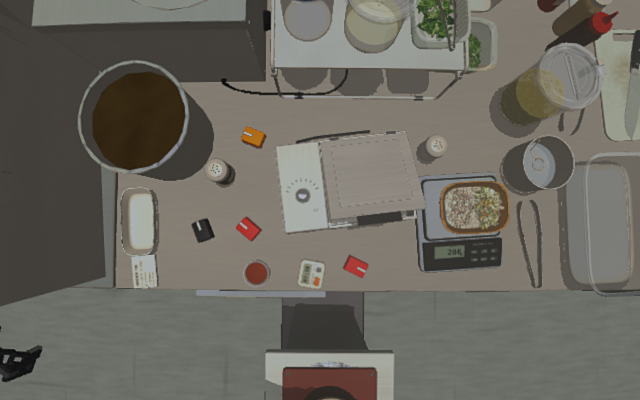

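Candidates in the top view are a black bar at (203,230), red ones at (248,229) and (356,266), and an orange one at (253,137). The description says black with a bright pointer, so I choose (203,230), seen at (245,202) in the side view. I'll check it with close crops.

Run:
```python
import numpy as np, cv2
t=np.load("top0.npz")["p"][:,:,::-1]; s=np.load("side0.npz")["p"][:,:,::-1]
a=cv2.resize(t[210:250,180:225],(400,360),interpolation=cv2.INTER_NEAREST)
b=cv2.resize(s[185:220,225:265],(400,360),interpolation=cv2.INTER_NEAREST)
cv2.imwrite("pics/c1.png",np.hstack([a,b]))
a=cv2.resize(t[120:240,270:430],(800,600),interpolation=cv2.INTER_CUBIC)
cv2.imwrite("pics/c2.png",a)
```

```text
(no output)
```

View pics/c1.png

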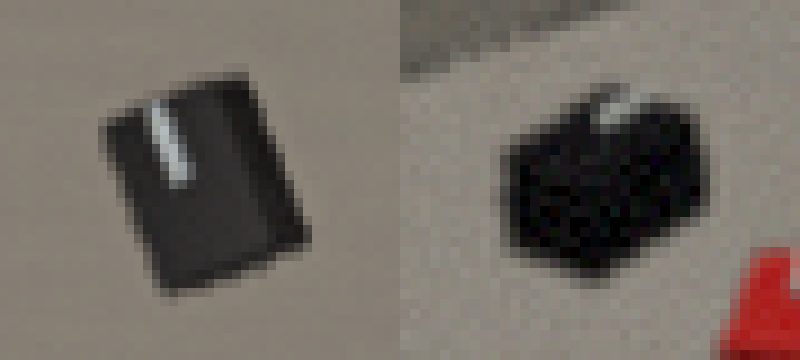

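View pics/c2.png

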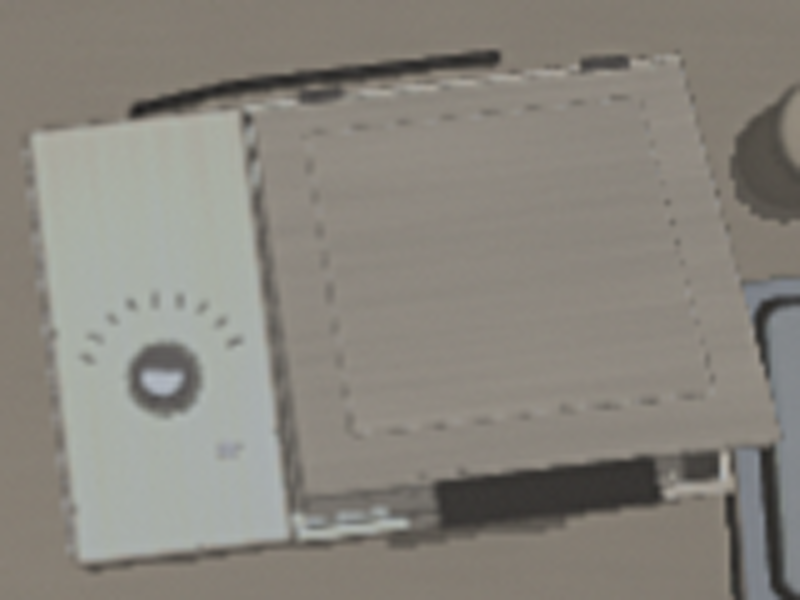

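The crop confirms it: a black bar with a bright pointer rib, the pointer end toward image top-left (about (196,221) in the top view). The spindle tip is a bright D at about (302,195) with its flat facing up the image. Next I measure.

```bash
cat > h.py <<'E'
import numpy as np, cv2
from bench import camera_model
M={n:camera_model(n) for n in("side","top")}
def ray(n,px):
    m=M[n];K=np.array(m["intrinsics"]);D=np.array(m["distortion"],float)
    u=cv2.undistortPoints(np.array(px,float).reshape(-1,1,2),K,D).reshape(-1,2)
    R=np.array(m["R"]);t=np.array(m["t"])
    return -R.T@t, np.c_[u,np.ones(len(u))]@R   # dirs, depth-scaled
def onz(n,px,z):
    c,d=ray(n,px); return c+d*((z-c[2])/d[:,2])[:,None]
def dep(n,px,dd):
    c,d=ray(n,px); return c+d*np.array(dd)[:,None]
def cloud(n,dimg):
    v,u=np.mgrid[0:400,0:640]; P=dep(n,np.c_[u.ravel(),v.ravel()],dimg.ravel()).reshape(400,640,3); return P
def proj(n,X):
    m=M[n]; R=np.array(m["R"]);rv,_=cv2.Rodrigues(R)
    return cv2.projectPoints(np.array(X,float).reshape(-1,3),rv,np.array(m["t"],float),np.array(m["intrinsics"]),np.array(m["distortion"],float))[0].reshape(-1,2)
E
python3 - <<'E'
from h import *
z=np.load("top0.npz");p=z["p"];d=z["d"];P=cloud("top",d)
g=p.astype(int).max(2)
np.set_printoptions(linewidth=200,precision=4,suppress=True)
# knob
sub=(slice(212,248),slice(184,222))
for nm,lo,hi in(("black",0,75),):
    m=np.zeros(g.shape,np.uint8);m[sub]=(g[sub]<hi)
    c=max(cv2.findContours(m,0,1)[0],key=cv2.contourArea);r=cv2.minAreaRect(c);print(nm,r,m.sum())
print("knob depth z",P[225:240:5,196:210:4,2])
m=np.zeros(g.shape,np.uint8);m[218:234,190:206]=g[218:234,190:206]>100
print(g[215:245,188:216])
print("table z",P[250,150:200:10,2])
# lid z profile
for v in range(130,225,8): print(v,P[v,375],P[v,345,2],P[v,405,2])
print(P[180:210:6,282:322:8,2])
print(g[186:206,292:314]); print((P[186:206,292:314,2]*1000).astype(int))
E
```

```text
black ((202.70687866210938, 230.01724243164062), (20.98357391357422, 17.26966667175293), 68.19859313964844) 327
knob depth z [[0.0328 0.0306 0.0332 0.0176]
 [0.0319 0.0405 0.034  0.0296]
 [0.0345 0.0313 0.0332 0.0306]]
[[134 133 133 134 134 135 134 134 135 135 134 135 133 134 134 133 134 133 134 133 133 132 132 132 132 131 131 131]
 [133 133 134 134 134 133 134 134 134 133 133 134 134 134 134 134 135 135 135 134 134 135 133 132 132 132 132 132]
 [133 134 133 134 134 133 133 133 132 134 133 134 136 134 135 136 136 129 125 124 135 135 134 133 133 133 132 133]
 [133 133 134 132 133 133 134 133 133 133 135 136 135 127 119 114 112  96  87  89 133 136 135 133 133 134 133 133]
 [133 134 133 133 133 132 133 134 133 134 134 122 112  92  73  52  42  36  32  42 116 137 135 134 133 133 133 134]
 [133 134 133 134 135 135 135 134 126 117 108  77  56  45  44  42  35  23  24  22  72 134 136 133 133 133 134 135]
 [134 133 135 137 139 137 123 110 106 132  83  38  40  42  45  47  43  29  25  24  42 118 137 135 134 133 135 134]
 [136 136 137 138 125 114  81  56  97 171 122  55  40  43  48  50  49  35  3
[... 6587 characters left out ...]
2  96 106 113 113 112 112 106  95  97  95  84  84  87  85  83]
 [ 85  84  84  85  83  85  93  94  95  95 106 108  95  94  94  96  86  87  86  85  89  88]
 [ 85  86  86  84  84  86  86  95  96  97  93  94  96  92  93  87  85  85  85  84  84  85]
 [ 84  89  85  87  86  85  88  86  87  95  93  94  95  96  88  86  86  86  84  85  86  84]
 [ 85  83  86  86  84  83  84  88  84  85  84  85  85  88  85  84  84  84  86  85  86  83]
 [ 85  85  83  84  85  86  84  85  82  85  84  85  86  85  83  86  85  86  83  83  86  82]
 [ 86  85  85  86  86  86  83  86  82  85  83  86  88  84  85  83  84  86  87  85  88  87]
 [ 84  83  83  85  84  85  82  85  84  84  85  86  83  82  85  88  84  84  85  85  85  87]]
```

Run:
```python
from h import *
np.set_printoptions(linewidth=200,precision=4,suppress=True)
z=np.load("top0.npz");p=z["p"];d=z["d"];P=cloud("top",d);g=p.astype(float).max(2)
def cross(vals,th): # first index fractional crossing
    for i in range(len(vals)-1):
        a,b=vals[i]-th,vals[i+1]-th
        if a*b<=0 and a!=b: return i+a/(a-b)
# left edge rows 224..238
L=np.array([[188+cross(g[v,188:206],88),v] for v in range(224,240)])
B=np.array([[u,244-cross(g[244:225:-1,u],88)] for u in range(200,211)])
Lw=onz("top",L,.032);Bw=onz("top",B,.032)
def fit(W):
    c=W.mean(0);u,s,v=np.linalg.svd(W[:,:2]-c[:2]);return c[:2],v[0],s[1]
cL,dL,sL=fit(Lw);cB,dB,sB=fit(Bw)
dL*=np.sign(dL[0]);dB*=np.sign(dB[1])
print("left",cL,np.arctan2(dL[1],dL[0]),sL,"bottom",cB,np.arctan2(-dB[0],dB[1]),sB)
yaw=np.arctan2(dL[1],dL[0]);ex=np.array([np.cos(yaw),np.sin(yaw)]);ey=np.array([-ex[1],ex[0]])
a=ey@cL-.018; b=ex@cB+.025
print("knob centre",a*ey+b*ex,"yaw",yaw)
K=a*ey+b*ex
w=np.clip(g[218:232,190:206]-80,0,None);w[:, :]*= (np.mgrid[218:232,190:206][1]<203)
# rib mask: connected bright inside
m=np.zeros(g.shape,np.uint8);m[221:231,196:202]=g[221:231,196:202]>100;v,u=np.nonzero(m)
R=onz("top",np.c_[u,v],.036);c,dd,s=fit(R);dd*=np.sign(dd[0]);print("rib centre",c,np.arctan2(dd[1],dd[0]),"rel knob",ex@(c-K),ey@(c-K))
# spindle
m=np.zeros(g.shape,np.uint8);m[190:200,297:307]=g[190:200,297:307]>135
v,u=np.nonzero(m);T=onz("top",np.c_[u,v],.111);print("D centroid",T.mean(0))
# flat edge per column
F=np.array([[u,190+cross(g[190:197,u],140)] for u in range(299,306)]);print(F[:,1])
cF,dF,sF=fit(onz("top",F,.111));dF*=np.sign(dF[1]);print("flat",cF,"normal yaw",np.arctan2(-dF[0],dF[1]),sF)
fl=(P[...,2]>.0905)&(P[...,2]<.099);fl[:186]=0;fl[204:]=0;fl[:,:292]=0;fl[:,314:]=0
tp=(P[...,2]>.105)&(P[...,2]<.116);tp[:186]=0;tp[204:]=0;tp[:,:292]=0;tp[:,314:]=0
v,u=np.nonzero(fl|tp);Q=onz("top",np.c_[u,v],.095);
(cx,cy),r=cv2.minEnclosingCircle(Q[:,:2].astype(np.float32));print("flange",Q.mean(0),cx,cy,r)
v,u=np.nonzero(tp);Q=onz("top",np.c_[u,v],.111);(cx,cy),r=cv2.minEnclosingCircle(Q[:,:2].astype(np.float32));print("tip depth mask",Q.mean(0),cx,cy,r,len(Q))
# deck
m=np.zeros(g.shape,np.uint8);s=np.s_[125:245,265:335];m[s]=((P[s][...,2]>.078)&(P[s][...,2]<.12));
c=max(cv2.findContours(m,0,1)[0],key=cv2.contourArea);r=cv2.boxPoints(cv2.minAreaRect(c));
bx=(g>160).astype(np.uint8);bb=np.zeros_like(bx);bb[s]=bx[s];bb=cv2.morphologyEx(bb,3,np.ones((9,9),np.uint8))
c=max(cv2.findContours(bb,0,1)[0],key=cv2.contourArea);r=cv2.boxPoints(cv2.minAreaRect(c));print(r);W=onz("top",r,.085);print(W);print(np.linalg.norm(np.diff(np.vstack([W,W[:1]]),axis=0),axis=1))
# lid plane
s=np.s_[145:205,340:400];X=P[s].reshape(-1,3);X=X[(X[:,2]>.08)&(X[:,2]<.2)]
A=np.c_[X[:,:2],np.ones(len(X))];co=np.linalg.lstsq(A,X[:,2],rcond=None)[0]
e=A@co-X[:,2];k=abs(e)<.006;co=np.linalg.lstsq(A[k],X[k,2],rcond=None)[0]
n=np.r_[-co[:2],1];n/=np.linalg.norm(n);print("lid normal",n,"angle",np.arccos(n[2]),"dir yaw",np.arctan2(-n[1],-n[0]),co)
```

```text
left [0.4466 0.3288] 0.3747613170976554 0.0012424212743151345 bottom [0.4255 0.3009] 0.32314298232605804 0.0013626973235736555
knob centre [0.4487 0.3103] yaw 0.3747613170976554
rib centre [0.4617 0.3164] 0.36543945248616433 rel knob 0.014333743952701183 0.0009063360144128037
D centroid [0.5297 0.0676 0.111 ]
[193.625  193.625  193.6596 193.7556 193.907  193.8837 193.8605]
flat [0.5339 0.0671] normal yaw -0.04651329791908088 0.00027839625774920233
flange [0.5315 0.0661 0.095 ] 0.5316619277000427 0.06575028598308563 0.01392169389873743
tip depth mask [0.5282 0.0664 0.111 ] 0.5301547646522522 0.0662790834903717 0.008105803281068802 32
[[275.8362 146.6075]
 [323.9932 140.942 ]
 [334.0068 226.058 ]
 [285.8499 231.7235]]
[[ 0.6422  0.128   0.085 ]
 [ 0.6557  0.0189  0.085 ]
 [ 0.4633 -0.0045  0.085 ]
 [ 0.4499  0.1035  0.085 ]]
[0.1099 0.1939 0.1088 0.1938]
lid normal [0.4139 0.0509 0.9089] angle 0.43015284920979246 dir yaw -3.0192820860908443 [-0.4554 -0.056   0.3962]
```

```bash
cat > pl.py <<'E'
import numpy as np
from scipy.spatial.transform import Rotation as Ro
from bench import get_state
def st():
    s=get_state();q=s["tcp_rot"];R=Ro.from_quat([q[1],q[2],q[3],q[0]]).as_matrix();return s,R
def show():
    s,R=st();print("t",round(s["time_s"],2),"pos",np.round(s["eef_pos"],4),"x",np.round(R[:,0],3),"yaw(y)",round(np.arctan2(R[1,1],R[0,1]),4),"F",np.round(s["wrist_force"],1),"w",round(s["width"],4),"q",np.round(s["joint_positions"],2));return s,R
def plan(target,ydir,n):
    """n rows: straight line in world to target, tool pointing down, tool y along yaw ydir"""
    s,R=st();R1=np.array([[0,0,-1.],[np.cos(ydir),np.sin(ydir),0]]);x,y=R1;G=np.c_[x,y,np.cross(x,y)]
    rv=Ro.from_matrix(R.T@G).as_rotvec();D=np.array(target)-s["eef_pos"]
    print("total rv",rv.round(3),"D",D.round(4))
    for k in range(n):
        Rk=R@Ro.from_rotvec(rv*k/n).as_matrix();print(np.round(Rk.T@D/n*1000,1).tolist(),np.round(rv/n,4).tolist())
E
python3 - <<'E'
from pl import *
show()
plan([0.499,-.0913,.24],np.pi/2-.0-np.pi,24)
plan([0.499,-.0913,.24],np.pi/2,24)
E
```

```text
t 0.1 pos [0.2433 0.6023 0.2305] x [-0.    -0.001 -1.   ] yaw(y) 1.187 F [ 1.  -0.2  0.1] w 0.0856 q [-1.29  0.33  0.04  1.47 -0.01  1.34 -0.06]
total rv [2.758e+00 2.000e-03 0.000e+00] D [ 0.2557 -0.6936  0.0095]
[-0.4, -22.8, 20.7] [0.1149, 0.0001, 0.0]
[-0.4, -20.3, 23.2] [0.1149, 0.0001, 0.0]
[-0.4, -17.5, 25.4] [0.1149, 0.0001, 0.0]
[-0.4, -14.5, 27.2] [0.1149, 0.0001, 0.0]
[-0.4, -11.3, 28.7] [0.1149, 0.0001, 0.0]
[-0.4, -7.9, 29.8] [0.1149, 0.0001, 0.0]
[-0.4, -4.4, 30.5] [0.1149, 0.0001, 0.0]
[-0.4, -0.9, 30.8] [0.1149, 0.0001, 0.0]
[-0.4, 2.6, 30.7] [0.1149, 0.0001, 0.0]
[-0.4, 6.1, 30.2] [0.1149, 0.0001, 0.0]
[-0.4, 9.6, 29.3] [0.1149, 0.0001, 0.0]
[-0.4, 12.8, 28.0] [0.1149, 0.0001, 0.0]
[-0.4, 16.0, 26.3] [0.1149, 0.0001, 0.0]
[-0.4, 18.9, 24.3] [0.1149, 0.0001, 0.0]
[-0.4, 21.6, 22.0] [0.1149, 0.0001, 0.0]
[-0.4, 23.9, 19.4] [0.1149, 0.0001, 0.0]
[-0.4, 26.0, 16.5] [0.1149, 0.0001, 0.0]
[-0.4, 27.7, 13.4] [0.1149, 0.0001, 0.0]
[-0.4, 29.1, 10.2] [0.1149, 0.0001, 0.0]
[-0.4, 30.1, 6.8] [0.1149, 0.0001, 0.0]
[-0.4, 30.6, 3.3] [0.1149, 0.0001, 0.0]
[-0.4, 30.8, -0.3] [0.114
[... 489 characters left out ...]
0.0, 0.0001]
[-0.4, -25.3, 17.6] [-0.016, -0.0, 0.0001]
[-0.4, -25.5, 17.2] [-0.016, -0.0, 0.0001]
[-0.4, -25.8, 16.8] [-0.016, -0.0, 0.0001]
[-0.4, -26.1, 16.4] [-0.016, -0.0, 0.0001]
[-0.4, -26.3, 16.0] [-0.016, -0.0, 0.0001]
[-0.4, -26.6, 15.5] [-0.016, -0.0, 0.0001]
[-0.4, -26.8, 15.1] [-0.016, -0.0, 0.0001]
[-0.4, -27.1, 14.7] [-0.016, -0.0, 0.0001]
[-0.4, -27.3, 14.3] [-0.016, -0.0, 0.0001]
[-0.4, -27.5, 13.8] [-0.016, -0.0, 0.0001]
[-0.4, -27.7, 13.4] [-0.016, -0.0, 0.0001]
[-0.4, -28.0, 12.9] [-0.016, -0.0, 0.0001]
[-0.4, -28.2, 12.5] [-0.016, -0.0, 0.0001]
[-0.4, -28.4, 12.0] [-0.016, -0.0, 0.0001]
[-0.4, -28.5, 11.6] [-0.016, -0.0, 0.0001]
[-0.4, -28.7, 11.1] [-0.016, -0.0, 0.0001]
```

```bash
python3 -m inch '[[[-1,-29.6,26.8,-0.048,0,0,0],[-1,-30.9,25.4,-0.048,0,0,0],[-1,-32.1,23.9,-0.048,0,0,0],[-1,-33.2,22.3,-0.048,0,0,0],[-1,-34.2,20.7,-0.048,0,0,0],[-1,-35.2,19,-0.048,0,0,0],[-1,-36,17.3,-0.048,0,0,0],[-1,-36.8,15.5,-0.048,0,0,0]]]'; python3 -c "
from pl import *
show();plan([0.499,-.0913,.2],np.pi/2,10)"
```

```text
time_s: 0.77
eef_pos: [0.352, 0.2976, 0.2323]
tcp_rot: [0.704, -0.013, 0.71, 0.009]
wrist_force: [1.5, 0.8, -0.2]
width: 0.0003
t 0.77 pos [0.352  0.2976 0.2323] x [-0.008 -0.007 -1.   ] yaw(y) 1.6021 F [ 1.5  0.8 -0.2] w 0.0003 q [-0.99 -0.05  0.18  1.9   0.01  1.3   0.8 ]
total rv [ 0.031 -0.008  0.007] D [ 0.147  -0.3889 -0.0323]
[3.4, -39.3, 13.5] [0.0031, -0.0008, 0.0007]
[3.4, -39.3, 13.6] [0.0031, -0.0008, 0.0007]
[3.3, -39.2, 13.7] [0.0031, -0.0008, 0.0007]
[3.3, -39.2, 13.9] [0.0031, -0.0008, 0.0007]
[3.3, -39.1, 14.0] [0.0031, -0.0008, 0.0007]
[3.3, -39.1, 14.1] [0.0031, -0.0008, 0.0007]
[3.3, -39.1, 14.2] [0.0031, -0.0008, 0.0007]
[3.3, -39.0, 14.3] [0.0031, -0.0008, 0.0007]
[3.3, -39.0, 14.5] [0.0031, -0.0008, 0.0007]
[3.2, -38.9, 14.6] [0.0031, -0.0008, 0.0007]
```

```bash
python3 -m inch '[[[0,-34,22,0.004,-0.001,0.001,0],[0,-36,20,0.004,-0.001,0.001,0],[0,-38,16,0.004,-0.001,0.001,0],[0,-38,14,0.004,-0.001,0.001,0],[0,-38,12,0.004,-0.001,0.001,0],[0,-38,11,0.004,-0.001,0.001,0],[0,-38,11,0.004,-0.001,0.001,0],[0,-38,11,0.004,-0.001,0.001,0]]]'; python3 -c "
from pl import *
show();plan([0.499,-.0913,.195],np.pi/2,3)"
```

```text
time_s: 1.43
eef_pos: [0.4747, -0.0102, 0.2318]
tcp_rot: [0.707, 0.0, 0.707, 0.002]
wrist_force: [0.9, 0.3, -0.2]
width: 0.0001
t 1.43 pos [ 0.4747 -0.0102  0.2318] x [ 0.     0.004 -1.   ] yaw(y) 1.5738 F [ 0.9  0.3 -0.2] w 0.0001 q [-0.67 -0.06  0.58  1.9   0.03  1.29  1.48]
total rv [ 0.003  0.    -0.004] D [ 0.0243 -0.0811 -0.0368]
[12.2, -27.1, 8.0] [0.001, 0.0001, -0.0013]
[12.2, -27.1, 8.1] [0.001, 0.0001, -0.0013]
[12.2, -27.1, 8.1] [0.001, 0.0001, -0.0013]
```

```bash
python3 -m inch '[[[0,-27,8,0.001,0,-0.001,0],[0,-27,8,0.001,0,-0.001,0],[4,-27,8,0.001,0,-0.001,0],[8,0,0,0,0,0,0],[8,0,0,0,0,0,0],[8,0,0,0,0,0,0],[8,0,0,0,0,0,0],[4,0,0,0,0,0,0]]]'; python3 -c "
from pl import *
show();plan([0.499,-.0913,.165],np.pi/2,1)"
```

```text
time_s: 2.1
eef_pos: [0.4983, -0.1047, 0.1889]
tcp_rot: [0.708, 0.004, 0.707, -0.005]
wrist_force: [-0.3, 1.1, 0.3]
width: -0.0
t 2.1 pos [ 0.4983 -0.1047  0.1889] x [ 0.001 -0.001 -1.   ] yaw(y) 1.5577 F [-0.3  1.1  0.3] w -0.0 q [-0.56  0.07  0.71  1.89 -0.05  1.2   1.73]
total rv [-0.013  0.001  0.001] D [ 0.0007  0.0134 -0.0239]
[23.9, 13.5, 0.5] [-0.0131, 0.0015, 0.0007]
```

```bash
python3 -m inch '[[[4,6,0,-0.005,0,0,0],[7,6,0,-0.005,0,0,0],[8,0,0,0,0,0,0],[8,0,0,0,0,0,0],[8,0,0,0,0,0,0],[8,0,0,0,0,0,0],[8,0,0,0,0,0,0],[8,0,0,0,0,0,0]]]'; python3 -c "
from pl import *
show()"
```

```text
time_s: 2.77
eef_pos: [0.4986, -0.087, 0.1241]
tcp_rot: [0.708, -0.002, 0.706, 0.002]
wrist_force: [0.2, -0.5, 1.5]
width: 0.0003
t 2.77 pos [ 0.4986 -0.087   0.1241] x [ 0.002  0.001 -1.   ] yaw(y) 1.576 F [ 0.2 -0.5  1.5] w 0.0003 q [-0.55  0.14  0.7   1.97 -0.1   1.06  1.76]
```

```bash
python3 -m inch '[[[5,0,0,0,0,0,0],[5,0,0,0,0,0,0],[5,0,0,0,0,0,0],[5,0,0,0,0,0,0],[5,0,0,0,0,0,0],[5,0,0,0,0,0,0],[5,0,0,0,0,0,0],[5,0,0,0,0,0,0]]]'
python3 - <<'E'
from h import *
from pl import *
from bench import camera
show()
p,d=camera("side");np.savez("side1.npz",p=p,d=d);cv2.imwrite("pics/side1.png",p[100:300,200:500,::-1].repeat(2,0).repeat(2,1))
E
```

```text
time_s: 3.43
eef_pos: [0.498, -0.0879, 0.0935]
tcp_rot: [0.705, 0.004, 0.709, 0.005]
wrist_force: [-39.1, 6.1, 88.7]
width: 0.0
t 3.43 pos [ 0.498  -0.0879  0.0935] x [-0.005  0.012 -1.   ] yaw(y) 1.5723 F [-39.1   6.1  88.7] w 0.0 q [-0.53  0.19  0.69  2.   -0.16  1.01  1.81]
```

View pics/side1.png

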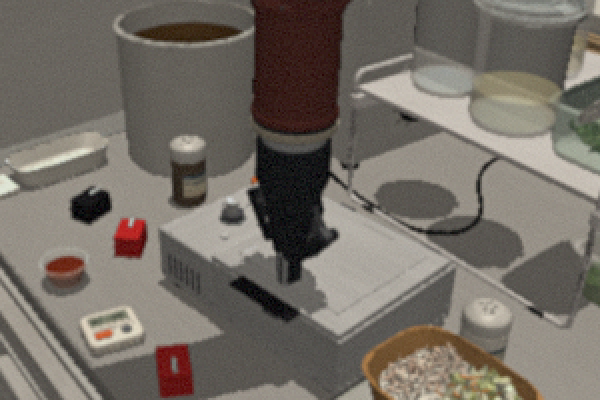

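The lid lies flush in the side view (spindle at crop (232,208)). The force had climbed to about 97 N, so I back off right away.

```bash
python3 -m inch '[[[-6,0,0,0,0,0,0],[-8,0,0,0,0,0,0],[-12,0,0,0,0,0,0],[-18,0,0,0,0,0,0],[-22,0,0,0,0,0,0.2],[-22,10,0,0,0,0,0.5],[-12,30,-2,0,0,0,0.75],[0,40,-3,0,0,0,0.75]]]'
python3 - <<'E'
from h import *
from pl import *
from bench import camera
s,R=show()
p,d=camera("top");np.savez("top1.npz",p=p,d=d);cv2.imwrite("pics/top1.png",p[100:300,170:470,::-1].repeat(2,0).repeat(2,1))
P=cloud("top",d)
# lid plane: 
m=(P[...,2]>.085)&(P[...,2]<.2)
s_=np.s_[140:210,345:395];X=P[s_].reshape(-1,3);X=X[(X[:,2]>.08)&(X[:,2]<.12)];print(len(X),np.median(X[:,2]))
A=np.c_[X[:,:2],np.ones(len(X))];co=np.linalg.lstsq(A,X[:,2],rcond=None)[0];print("lid slopes",co)
plan([0.4495,.3105,.18],np.pi/2+.366,10)
E
```

```text
time_s: 4.15
eef_pos: [0.4952, -0.0169, 0.2021]
tcp_rot: [0.708, 0.009, 0.706, -0.001]
wrist_force: [1.7, 1.0, -0.2]
width: 0.0483
t 4.15 pos [ 0.4952 -0.0169  0.2021] x [ 0.002  0.012 -1.   ] yaw(y) 1.5563 F [ 1.7  1.  -0.2] w 0.0483 q [-0.66  0.02  0.63  1.9  -0.02  1.23  1.53]
961 0.09637580323563155
lid slopes [-0.04528073 -0.00462743  0.12478701]
total rv [-0.371  0.003 -0.015] D [-0.045   0.3176 -0.021 ]
[2.6, 31.7, -4.7] [-0.0371, 0.0003, -0.0015]
[2.5, 31.9, -3.5] [-0.0371, 0.0003, -0.0015]
[2.5, 32.0, -2.3] [-0.0371, 0.0003, -0.0015]
[2.4, 32.0, -1.1] [-0.0371, 0.0003, -0.0015]
[2.4, 32.1, 0.1] [-0.0371, 0.0003, -0.0015]
[2.3, 32.0, 1.3] [-0.0371, 0.0003, -0.0015]
[2.3, 32.0, 2.5] [-0.0371, 0.0003, -0.0015]
[2.2, 31.9, 3.6] [-0.0371, 0.0003, -0.0015]
[2.2, 31.7, 4.8] [-0.0371, 0.0003, -0.0015]
[2.2, 31.5, 6.0] [-0.0371, 0.0003, -0.0015]
```

View pics/top1.png

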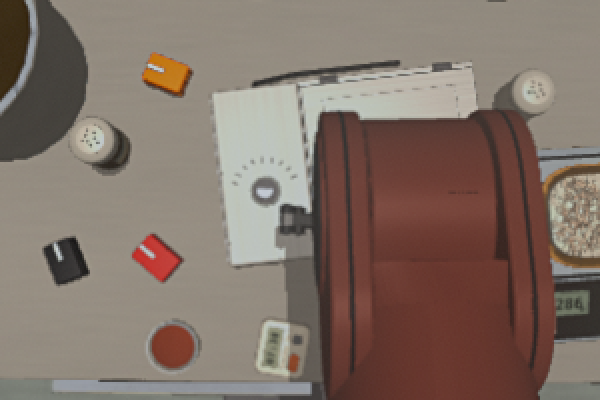

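```bash
python3 -m inch '[[[2,39,-6,-0.046,0,-0.002,0.75],[2,39,-5,-0.046,0,-0.002,0.75],[2,39,-3,-0.046,0,-0.002,0.75],[2,39,-1,-0.046,0,-0.002,0.75],[2,39,1,-0.046,0,-0.002,0.75],[2,39,3,-0.046,0,-0.002,0.75],[2,39,4,-0.046,0,-0.002,0.75],[2,30,5,-0.046,0,-0.002,0.75]]]'
python3 - <<'E'
from h import *
from pl import *
from bench import camera
s,R=show()
p,d=camera("top");np.savez("top2.npz",p=p,d=d);cv2.imwrite("pics/top2.png",p[100:300,170:470,::-1].repeat(2,0).repeat(2,1))
P=cloud("top",d)
s_=np.s_[140:205,345:395];X=P[s_].reshape(-1,3);X=X[(X[:,2]>.08)&(X[:,2]<.12)];print(len(X),np.median(X[:,2]))
A=np.c_[X[:,:2],np.ones(len(X))];co=np.linalg.lstsq(A,X[:,2],rcond=None)[0];print("lid slopes",co)
plan([0.4495,.3105,.10],np.pi/2+.366,4)
E
```

```text
time_s: 4.87
eef_pos: [0.4451, 0.298, 0.1864]
tcp_rot: [0.698, -0.131, 0.692, 0.131]
wrist_force: [0.5, -0.5, -0.2]
width: 0.0642
t 4.87 pos [0.4451 0.298  0.1864] x [ 0.009  0.002 -1.   ] yaw(y) 1.9438 F [ 0.5 -0.5 -0.2] w 0.0642 q [-0.98  0.12  0.33  1.83 -0.04  1.19  1.31]
3237 0.09671627509874015
lid slopes [-0.00612876 -0.00137031  0.100148  ]
total rv [ 0.018  0.009 -0.001] D [ 0.0068  0.0062 -0.0856]
[21.4, 0.8, 2.0] [0.0044, 0.0022, -0.0001]
[21.4, 0.8, 2.0] [0.0044, 0.0022, -0.0001]
[21.4, 0.8, 2.1] [0.0044, 0.0022, -0.0001]
[21.4, 0.8, 2.1] [0.0044, 0.0022, -0.0001]
```

View pics/top2.png

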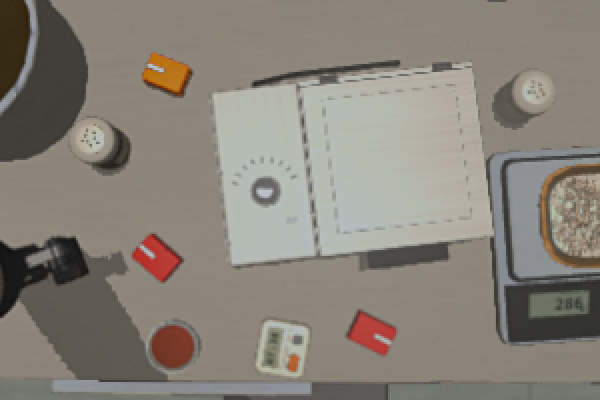

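The lid is shut: slope 0.006 rad, top at 96.7 mm, and both shakers (90,140) and (533,92) are untouched. The view of the spindle is clear, so I measure its flat again, together with the warmer yaw.

Run:
```python
from h import *
np.set_printoptions(linewidth=200,precision=4,suppress=True)
z=np.load("top2.npz");p=z["p"];d=z["d"];g=p.astype(float).max(2)
print(g[188:204,293:313].astype(int))
def cross(vals,th):
    for i in range(len(vals)-1):
        a,b=vals[i]-th,vals[i+1]-th
        if a*b<=0 and a!=b: return i+a/(a-b)
for th in(130,145,160):
    F=np.array([[u,190+cross(g[190:197,u],th)] for u in range(299,306)])
    W=onz("top",F,.111);pp=np.polyfit(W[:,1],W[:,0],1);print(th,F[:,1],"normal yaw",-pp[0],"x at .066",np.polyval(pp,.066))
# weighted centroid of bright D
bg=95;w=np.clip((g-bg)/(188-bg),0,1);sub=np.zeros_like(w);sub[192:202,297:308]=w[192:202,297:308]
v,u=np.nonzero(sub>.1);ww=sub[v,u];T=onz("top",np.c_[u,v],.111);c=(T*ww[:,None]).sum(0)/ww.sum();C=np.cov(T[:,:2].T,aweights=ww);e,V=np.linalg.eigh(C);print("centroid",c,"eig sd",e**.5,V[:,0],"area px",ww.sum())
# expected D centroid offset
r,h=.009,.0015;th=np.linspace(-r,h,4001);wd=2*np.sqrt(r*r-th**2);print("expected centroid offset",(th*wd).sum()/wd.sum(), "expected area mm2",np.trapezoid(wd,th)*1e6)
```

```text
[[188 188 188 189 190 185 176 172 158 149 153 149 160 175 184 190 189 188 188 189]
 [187 188 189 190 185 159 127 117 111 110 113 113 117 133 161 184 190 189 188 188]
 [188 188 190 185 162 126 105 101 102 103 104 103 106 117 135 159 181 190 189 189]
 [188 190 185 165 128 103  98 101 102 104 104 103 104 106 116 124 159 190 189 188]
 [189 190 173 136 106  97 100 103 103 102 103 102 103 102 107 115 149 183 190 188]
 [189 189 165 117  99 107 118 119 117 114 110 110 111 108 103 112 132 168 190 190]
 [190 185 156 112  97 138 169 169 169 161 156 156 157 133 102 109 128 166 190 189]
 [189 179 151 116 100 158 202 202 201 200 201 201 196 155 102 107 117 159 190 190]
 [189 191 164 115  98 147 194 202 201 200 202 200 180 133 100 109 120 159 190 189]
 [190 190 163 113  97 117 161 192 201 202 202 192 156 110 100 110 126 164 189 189]
 [188 190 167 127 106  99 113 152 174 181 180 152 109  94 102 114 147 180 190 189]
 [188 190 178 149 116 101  97  93  96 112 108  97 101 100 110 120 158 188 190 188]
 [188 189 189 171 135 114 103  96  99 102 101  99  98 101 116 138 170 189 188 187]
 [189 188 189 189 169 143 125 108 109 111 111 111 108 113 136 169 189 189 188 187]
 [187 187 188 189 190 181 163 147 138 129 125 142 154 150 169 189 190 189 187 188]
 [187 187 188 189 189 189 189 180 168 159 153 174 190 189 190 189 188 188 187 188]]
130 [193.2353 193.22   193.25   193.3404 193.4348 193.4348 193.413 ] normal yaw -0.03495488194732953 x at .066 0.5347600485832721
145 [193.5294 193.52   193.5385 193.6596 193.7609 193.7609 193.7391] normal yaw -0.041590063764956664 x at .066 0.5340718459216265
160 [193.8235 193.82   193.8269 193.9787 194.0889 194.0889 194.0769] normal yaw -0.04968643132863164 x at .066 0.5333772987671902
centroid [0.5284 0.0675 0.111 ] eig sd [0.0045 0.0057] [-0.9719 -0.2353] area px 40.03225806451613
expected centroid offset -0.003022435930036698 expected area mm2 154.10873896824336
```

Run:
```python
from h import *
np.set_printoptions(linewidth=200,precision=4,suppress=True)
for f,bg,top in(("top0",95,188),("top2",103,202)):
    g=np.load(f+".npz")["p"].astype(float).max(2)
    w=np.clip((g-bg)/(top-bg),0,1);sub=np.zeros_like(w);sub[193:200,297:308]=w[193:200,297:308];sub[sub<.12]=0
    v,u=np.nonzero(sub);ww=sub[v,u];T=onz("top",np.c_[u,v],.111);c=(T*ww[:,None]).sum(0)/ww.sum();C=np.cov(T[:,:2].T,aweights=ww);e,V=np.linalg.eigh(C);n=V[:,0]*np.sign(V[0,0]);print(f,"centroid",c,"sd",e**.5,"yaw",np.arctan2(n[1],n[0]),"area",ww.sum()*4.75)
    yw=-.04;N=np.array([np.cos(yw),np.sin(yw)]);print("axis from centroid",c[:2]+.003*N)
# flange circle by intensity, dark disc at z=.095
    m=np.zeros(g.shape,np.uint8);m[186:206,292:314]=(g[186:206,292:314]<145);
    c=max(cv2.findContours(m,0,1)[0],key=cv2.contourArea);h=cv2.convexHull(c).reshape(-1,2);print("flange ell",cv2.fitEllipse(c),onz("top",[cv2.fitEllipse(c)[0]],.095))
```

```text
top0 centroid [0.5294 0.0674 0.111 ] sd [0.0029 0.0048] yaw -0.009660280768768698 area 143.5215053763441
axis from centroid [0.5324 0.0673]
flange ell ((302.4443054199219, 195.34214782714844), (13.813530921936035, 14.365933418273926), 1.857517957687378) [[0.5313 0.0665 0.095 ]]
top2 centroid [0.5294 0.0674 0.111 ] sd [0.0029 0.0048] yaw -0.0116257109478683 area 143.12373737373738
axis from centroid [0.5324 0.0673]
flange ell ((302.42144775390625, 195.30335998535156), (13.55002212524414, 13.601567268371582), 115.46002960205078) [[0.5314 0.0666 0.095 ]]
```

Spindle axis is at about (0.532, 0.067), flat normal yaw about -0.03 (two methods gave -0.04 and -0.01). Now down to the knob.

```bash
python3 -m inch '[[[20,2,4,0.01,0.005,0,0.75],[20,1,4,0.01,0.005,0,0.75],[20,0,1,0,0,0,0.75],[20,0,0,0,0,0,0.75],[12,0,0,0,0,0,0.75],[0,0,0,0,0,0,0.75],[0,0,0,0,0,0,0.75],[0,0,0,0,0,0,0.75]]]'
python3 - <<'E'
from h import *
from pl import *
from bench import camera
s,R=show()
p,d=camera("side");cv2.imwrite("pics/side3.png",cv2.resize(p[120:250,180:340,::-1],None,fx=4,fy=4,interpolation=cv2.INTER_CUBIC))
plan([0.4493,.3105,.006],np.pi/2+.366,6)
E
```

```text
time_s: 5.58
eef_pos: [0.4489, 0.3155, 0.0867]
tcp_rot: [0.694, -0.131, 0.696, 0.131]
wrist_force: [-0.1, -0.6, 0.5]
width: 0.0642
t 5.58 pos [0.4489 0.3155 0.0867] x [-0.003 -0.001 -1.   ] yaw(y) 1.9445 F [-0.1 -0.6  0.5] w 0.0642 q [-0.97  0.26  0.32  1.89 -0.1   1.01  1.33]
total rv [ 0.008 -0.002 -0.001] D [ 0.0002 -0.0051 -0.0811]
[13.5, -0.8, -0.2] [0.0013, -0.0003, -0.0001]
[13.5, -0.8, -0.3] [0.0013, -0.0003, -0.0001]
[13.5, -0.8, -0.3] [0.0013, -0.0003, -0.0001]
[13.5, -0.8, -0.3] [0.0013, -0.0003, -0.0001]
[13.5, -0.8, -0.3] [0.0013, -0.0003, -0.0001]
[13.5, -0.8, -0.3] [0.0013, -0.0003, -0.0001]
```

View pics/side3.png

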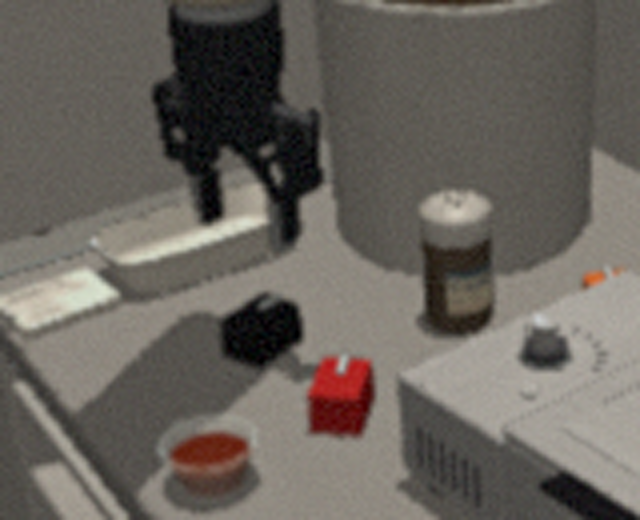

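The fingers (crop (210,215) and (288,240)) stand above and either side of the knob at (262,330). I descend.

```bash
python3 -m inch '[[[14,-3,0,0.004,0,0,0.75],[14,-2,0,0.004,0,0,0.75],[14,0,0,0,0,0,0.75],[14,0,0,0,0,0,0.75],[12,0,0,0,0,0,0.75],[6,0,0,0,0,0,0.75],[2,0,0,0,0,0,0.75],[0,0,0,0,0,0,0.75]]]'
python3 - <<'E'
from pl import *
s,R=show()
plan([0.4493,.3105,.006],np.pi/2+.366,1)
E
```

```text
time_s: 6.3
eef_pos: [0.4566, 0.3148, 0.0165]
tcp_rot: [0.699, -0.125, 0.692, 0.131]
wrist_force: [-0.3, 0.1, 0.5]
width: 0.0639
t 6.3 pos [0.4566 0.3148 0.0165] x [ 0.009  0.011 -1.   ] yaw(y) 1.9355 F [-0.3  0.1  0.5] w 0.0639 q [-0.94  0.36  0.3   1.94 -0.14  0.85  1.37]
total rv [-0.001  0.012 -0.007] D [-0.0073 -0.0043 -0.0105]
[10.4, -1.5, -8.5] [-0.0013, 0.0121, -0.007]
```

```bash
python3 -m inch '[[[3,-1,-4,0,0.006,-0.003,0.75],[3,-0.5,-4,0,0.006,-0.003,0.75],[3,0,0,0,0,0,0.75],[1,0,0,0,0,0,0.75],[0,0,0,0,0,0,0.75],[0,0,0,0,0,0,0.75],[0,0,0,0,0,0,0.75],[0,0,0,0,0,0,0.75]]]'
python3 - <<'E'
from pl import *
s,R=show()
plan([0.4493,.3105,.006],np.pi/2+.366,1)
E
```

```text
time_s: 6.97
eef_pos: [0.4503, 0.3115, 0.0081]
tcp_rot: [0.696, -0.127, 0.695, 0.129]
wrist_force: [-1.0, 0.5, 0.4]
width: 0.0639
t 6.97 pos [0.4503 0.3115 0.0081] x [ 0.001  0.003 -1.   ] yaw(y) 1.9358 F [-1.   0.5  0.4] w 0.0639 q [-0.94  0.36  0.3   1.95 -0.14  0.84  1.37]
total rv [-0.001  0.002 -0.002] D [-0.001  -0.001  -0.0021]
[2.1, -0.6, -1.3] [-0.001, 0.0024, -0.0021]
```

```bash
python3 -m inch '[[[2,-0.5,-1,0,0.002,-0.002,0.75],[1.5,0,0,0,0,0,0.75],[0,0,0,0,0,0,0.4],[0,0,0,0,0,0,0.2],[0,0,0,0,0,0,0.2],[0,0,0,0,0,0,0.1],[0,0,0,0,0,0,0],[0,0,0,0,0,0,0]]]'
python3 - <<'E'
from pl import *
from h import *
from bench import camera
s,R=show()
p,d=camera("top");np.savez("top4.npz",p=p,d=d);p2,_=camera("side")
cv2.imwrite("pics/top4.png",np.hstack([cv2.resize(p[205:255,170:230,::-1],(480,400)),cv2.resize(p2[170:225,210:270,::-1],(300,275))[:, :].repeat(1,0) if 0 else cv2.resize(p2[165:225,220:268,::-1],(320,400))]))
E
```

```text
time_s: 7.63
eef_pos: [0.4498, 0.3108, 0.0046]
tcp_rot: [0.696, -0.128, 0.695, 0.128]
wrist_force: [-1.0, 0.0, 0.0]
width: 0.0349
t 7.63 pos [0.4498 0.3108 0.0046] x [ 0.001  0.    -1.   ] yaw(y) 1.9356 F [-1.  0.  0.] w 0.0349 q [-0.94  0.37  0.3   1.95 -0.14  0.84  1.37]
```

View pics/top4.png

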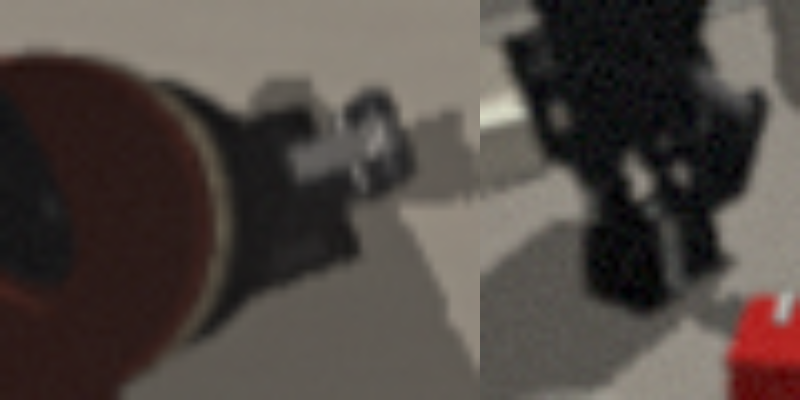

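The grip holds: width is 34.9 mm against the 36 mm bar. I lift, then travel while turning.

```bash
python3 -m inch '[[[-8,0,0,0,0,0,0],[-16,0,0,0,0,0,0],[-22,0,0,0,0,0,0],[-22,0,0,0,0,0,0],[-22,0,0,0,0,0,0],[-22,0,0,0,0,0,0],[-22,0,0,0,0,0,0],[-10,0,0,0,0,0,0]]]'
python3 - <<'E'
from pl import *
s,R=show()
plan([0.5332,.067,.15],np.pi/2-.03,8)
E
```

```text
time_s: 8.4
eef_pos: [0.4475, 0.3082, 0.1547]
tcp_rot: [0.694, -0.129, 0.697, 0.126]
wrist_force: [1.1, -0.4, 0.7]
width: 0.0349
t 8.4 pos [0.4475 0.3082 0.1547] x [-0.004 -0.005 -1.   ] yaw(y) 1.9346 F [ 1.1 -0.4  0.7] w 0.0349 q [-0.98  0.18  0.33  1.83 -0.06  1.15  1.3 ]
total rv [ 0.394 -0.005  0.005] D [ 0.0857 -0.2412 -0.0047]
[0.7, -32.0, -0.7] [0.0492, -0.0007, 0.0006]
[0.7, -32.0, 0.9] [0.0492, -0.0007, 0.0006]
[0.7, -31.9, 2.4] [0.0492, -0.0007, 0.0006]
[0.7, -31.7, 4.0] [0.0492, -0.0007, 0.0006]
[0.6, -31.5, 5.6] [0.0492, -0.0007, 0.0006]
[0.6, -31.2, 7.1] [0.0492, -0.0007, 0.0006]
[0.6, -30.8, 8.6] [0.0492, -0.0007, 0.0006]
[0.6, -30.3, 10.1] [0.0492, -0.0007, 0.0006]
```

```bash
python3 -m inch '[[[0,-32,-1,0.049,0,0,0],[0,-32,1,0.049,0,0,0],[0,-32,2,0.049,0,0,0],[0,-32,4,0.049,0,0,0],[0,-31,6,0.049,0,0,0],[0,-31,7,0.049,0,0,0],[0,-30,9,0.049,0,0,0],[0,-20,8,0.049,0,0,0]]]'
python3 - <<'E'
from pl import *
s,R=show()
plan([0.5332,.067,.15],np.pi/2-.03,2)
E
```

```text
time_s: 9.07
eef_pos: [0.5319, 0.0765, 0.1588]
tcp_rot: [0.707, 0.012, 0.707, -0.01]
wrist_force: [0.3, 0.1, -1.0]
width: 0.0351
t 9.07 pos [0.5319 0.0765 0.1588] x [-0.     0.002 -1.   ] yaw(y) 1.5393 F [ 0.3  0.1 -1. ] w 0.0351 q [-0.72  0.16  0.55  1.86 -0.1   1.15  1.4 ]
total rv [-0.001 -0.    -0.002] D [ 0.0013 -0.0095 -0.0088]
[4.4, -4.7, 0.8] [-0.0007, -0.0002, -0.0011]
[4.4, -4.7, 0.8] [-0.0007, -0.0002, -0.0011]
```

```bash
python3 -m inch '[[[4,-5,1,0,0,-0.002,0],[6,-4,0,0,0,0,0],[6,0,0,0,0,0,0],[6,0,0,0,0,0,0],[4,0,0,0,0,0,0],[2,0,0,0,0,0,0],[0,0,0,0,0,0,0],[0,0,0,0,0,0,0]]]'
python3 - <<'E'
from pl import *
from h import *
from bench import camera
s,R=show()
plan([0.5332,.067,.13],np.pi/2-.03,1)
p,d=camera("side");np.savez("side5.npz",p=p,d=d);p2,d2=camera("top");np.savez("top5.npz",p=p2,d=d2)
cv2.imwrite("pics/s5.png",np.hstack([cv2.resize(p[165:225,285:345,::-1],(400,400)),cv2.resize(p2[170:220,275:325,::-1],(400,400))]))
E
```

```text
time_s: 9.73
eef_pos: [0.5309, 0.0663, 0.1263]
tcp_rot: [0.706, 0.011, 0.708, -0.012]
wrist_force: [-0.1, 0.2, -0.5]
width: 0.035
t 9.73 pos [0.5309 0.0663 0.1263] x [-0.004 -0.001 -1.   ] yaw(y) 1.5385 F [-0.1  0.2 -0.5] w 0.035 q [-0.7   0.2   0.55  1.89 -0.12  1.08  1.44]
total rv [-0.002 -0.004  0.001] D [0.0023 0.0007 0.0037]
[-3.7, 0.8, 2.2] [-0.0023, -0.0038, 0.001]
```

View pics/s5.png

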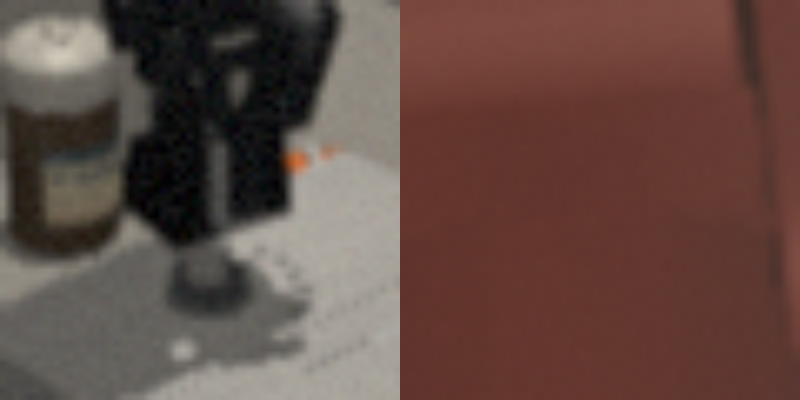

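Run:
```python
from h import *
np.set_printoptions(precision=2,suppress=True)
s0=np.load("side0.npz")["p"][...,::-1];s5=np.load("side5.npz")["p"][...,::-1].copy()
def circ(c,z,r,n=24):
    a=np.linspace(0,2*np.pi,n);return np.c_[c[0]+r*np.cos(a),c[1]+r*np.sin(a),0*a+z]
S=8
def draw(im,x0,y0,x1,y1,sets):
    o=cv2.resize(im[y0:y1,x0:x1],None,fx=S,fy=S,interpolation=cv2.INTER_CUBIC)
    for X,col in sets:
        q=(proj("side",X)-[x0,y0]+.5)*S
        cv2.polylines(o,[q.astype(int).reshape(-1,1,2)],True,col,1)
    return o
sp=(.532,.067)
a=draw(s0,292,180,342,225,[(circ(sp,.095,.014),(0,0,255)),(circ(sp,.111,.009),(0,255,0))])
yaw=-.03;ex=np.array([np.cos(yaw),np.sin(yaw)]);ey=np.array([-ex[1],ex[0]])
k=np.array([.5309,.0663])-.0012*ex;zb=.1263-.0046
cor=[np.r_[k+sx*.025*ex+sy*.018*ey,zb] for sx,sy in((-1,-1),(1,-1),(1,1),(-1,1))]
b=draw(s5,292,180,342,225,[(circ(sp,.095,.014),(0,0,255)),(cor,(0,255,0))])
cv2.imwrite("pics/ov5.png",np.hstack([a,b]))
```

```text
(no output)
```

View pics/ov5.png

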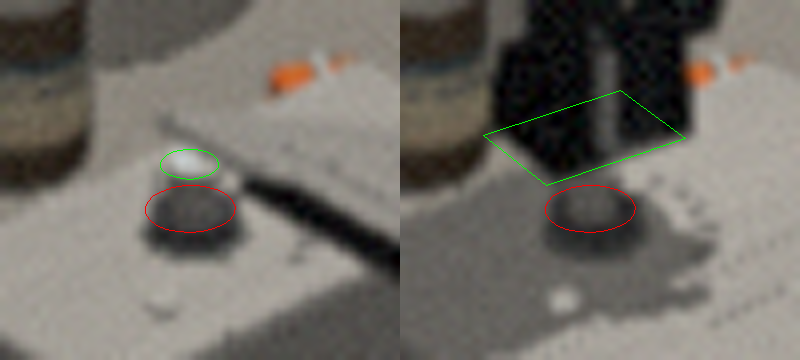

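The side overlay is consistent: the spindle and knob outlines are both shifted by the same ~0.5 px, so the relative placing is good to about 0.5 mm. I fine-align, then settle just above the tip.

```bash
python3 -m inch '[[[0,0.8,2.2,-0.002,-0.004,0.001,0],[2,0,0,0,0,0,0],[2,0,0,0,0,0,0],[2,0,0,0,0,0,0],[1,0,0,0,0,0,0],[0,0,0,0,0,0,0],[0,0,0,0,0,0,0],[0,0,0,0,0,0,0]]]'
python3 - <<'E'
from pl import *
s,R=show()
plan([0.5332,.067,.116],np.pi/2-.03,1)
E
```

```text
time_s: 10.5
eef_pos: [0.5343, 0.0672, 0.1197]
tcp_rot: [0.708, 0.011, 0.706, -0.01]
wrist_force: [0.3, 0.1, -0.2]
width: 0.0353
t 10.5 pos [0.5343 0.0672 0.1197] x [ 0.003  0.001 -1.   ] yaw(y) 1.5407 F [ 0.3  0.1 -0.2] w 0.0353 q [-0.69  0.21  0.55  1.9  -0.13  1.06  1.45]
total rv [-0.     0.003 -0.001] D [-0.0011 -0.0002 -0.0037]
[3.7, -0.3, -1.1] [-0.0001, 0.0028, -0.001]
```

```bash
python3 -m inch '[[[1.5,-0.2,-1,0,0.003,-0.001,0],[1.5,0,0,0,0,0,0],[1.5,0,0,0,0,0,0],[1.5,0,0,0,0,0,0],[1,0,0,0,0,0,0],[0,0,0,0,0,0,0],[0,0,0,0,0,0,0],[0,0,0,0,0,0,0]]]'
python3 - <<'E'
from pl import *
s,R=show()
plan([0.5332,.067,.110],np.pi/2-.03,1)
E
```

```text
time_s: 11.17
eef_pos: [0.5331, 0.067, 0.1119]
tcp_rot: [0.707, 0.011, 0.707, -0.011]
wrist_force: [0.3, -0.3, -1.8]
width: 0.0353
t 11.17 pos [0.5331 0.067  0.1119] x [-0.001 -0.    -1.   ] yaw(y) 1.5405 F [ 0.3 -0.3 -1.8] w 0.0353 q [-0.69  0.22  0.55  1.91 -0.13  1.05  1.45]
total rv [-0.    -0.001  0.   ] D [ 0.0001 -0.     -0.0019]
[1.9, 0.0, 0.1] [-0.0003, -0.0008, 0.0002]
```

The underside should now be at 107.3 mm, below the 111 mm tip, and there is no contact force, so the knob is entering. I continue down.

```bash
python3 -m inch '[[[1.5,0,0,0,0,0,0],[1.5,0,0,0,0,0,0],[1.5,0,0,0,0,0,0],[1.5,0,0,0,0,0,0],[1.5,0,0,0,0,0,0],[1.5,0,0,0,0,0,0],[1,0,0,0,0,0,0],[0,0,0,0,0,0,0]]]'
python3 - <<'E'
from pl import *
s,R=show()
plan([0.5332,.067,.0945],np.pi/2-.03,1)
E
```

```text
time_s: 11.83
eef_pos: [0.5331, 0.0671, 0.1009]
tcp_rot: [0.707, 0.011, 0.707, -0.011]
wrist_force: [-0.1, 0.9, -1.3]
width: 0.035
t 11.83 pos [0.5331 0.0671 0.1009] x [-0.001 -0.    -1.   ] yaw(y) 1.5407 F [-0.1  0.9 -1.3] w 0.035 q [-0.69  0.23  0.54  1.92 -0.14  1.03  1.46]
total rv [-0.    -0.001  0.   ] D [ 0.0001 -0.0001 -0.0064]
[6.4, -0.1, 0.2] [-0.0001, -0.0008, 0.0]
```

```bash
python3 -m inch '[[[1,0,0,0,0,0,0],[1,0,0,0,0,0,0],[1,0,0,0,0,0,0],[0.7,0,0,0,0,0,0],[0.5,0,0,0,0,0,0],[0,0,0,0,0,0,0],[0,0,0,0,0,0,0],[0,0,0,0,0,0,0]]]'
python3 - <<'E'
from pl import *
s,R=show()
plan([0.5332,.067,.0945],np.pi/2-.03,1)
E
```

```text
time_s: 12.5
eef_pos: [0.5332, 0.0671, 0.098]
tcp_rot: [0.707, 0.011, 0.707, -0.01]
wrist_force: [-2.9, -0.2, 4.9]
width: 0.0349
t 12.5 pos [0.5332 0.0671 0.098 ] x [-0.001  0.001 -1.   ] yaw(y) 1.5404 F [-2.9 -0.2  4.9] w 0.0349 q [-0.68  0.24  0.54  1.92 -0.14  1.02  1.46]
total rv [-0.    -0.001 -0.001] D [ 0.     -0.0001 -0.0035]
[3.5, -0.1, 0.0] [-0.0004, -0.0008, -0.0011]
```

```bash
python3 -m inch '[[[1,0,0,0,0,0,0],[1,0,0,0,0,0,0],[1,0,0,0,0,0,0],[1,0,0,0,0,0,0],[0.5,0,0,0,0,0,0],[0.3,0,0,0,0,0,0],[0.3,0,0,0,0,0,0],[0.3,0,0,0,0,0,0]]]'
python3 - <<'E'
from pl import *
s,R=show()
plan([0.5332,.067,.0945],np.pi/2-.03,1)
E
```

```text
time_s: 13.17
eef_pos: [0.5333, 0.0671, 0.0949]
tcp_rot: [0.707, 0.012, 0.707, -0.01]
wrist_force: [-3.5, 0.2, 7.2]
width: 0.0348
t 13.17 pos [0.5333 0.0671 0.0949] x [-0.001  0.003 -1.   ] yaw(y) 1.5402 F [-3.5  0.2  7.2] w 0.0348 q [-0.68  0.24  0.54  1.92 -0.15  1.02  1.47]
total rv [-0.001 -0.001 -0.003] D [-0.0001 -0.0001 -0.0004]
[0.4, -0.1, -0.1] [-0.0006, -0.0008, -0.0028]
```

```bash
python3 -m inch '[[[0.6,0,0,0,0,0,0],[0.6,0,0,0,0,0,0],[0.6,0,0,0,0,0,0],[0.6,0,0,0,0,0,0],[0.5,0,0,0,0,0,0],[0.5,0,0,0,0,0,0],[0.5,0,0,0,0,0,0],[0.5,0,0,0,0,0,0]]]'
python3 - <<'E'
from pl import *
s,R=show()
E
```

```text
time_s: 13.83
eef_pos: [0.5333, 0.0671, 0.0936]
tcp_rot: [0.707, 0.013, 0.707, -0.009]
wrist_force: [-4.6, 0.1, 8.8]
width: 0.035
t 13.83 pos [0.5333 0.0671 0.0936] x [-0.001  0.005 -1.   ] yaw(y) 1.54 F [-4.6  0.1  8.8] w 0.035 q [-0.68  0.24  0.54  1.92 -0.15  1.01  1.47]
```

```bash
python3 -m inch '[[[0.8,0,0,0,0,0,0],[0.8,0,0,0,0,0,0],[0.8,0,0,0,0,0,0],[0.8,0,0,0,0,0,0],[0.8,0,0,0,0,0,0],[0.8,0,0,0,0,0,0],[0.8,0,0,0,0,0,0],[0.8,0,0,0,0,0,0]]]'
python3 - <<'E'
from pl import *
from h import *
from bench import camera
s,R=show()
p,d=camera("side");np.savez("side6.npz",p=p,d=d);p2,d2=camera("top");np.savez("top6.npz",p=p2,d=d2)
cv2.imwrite("pics/s6.png",np.hstack([cv2.resize(p[155:255,265:385,::-1],(480,400)),cv2.resize(p2[140:240,265:345,::-1],(320,400))]))
show()
E
```

```text
time_s: 14.5
eef_pos: [0.5333, 0.067, 0.0935]
tcp_rot: [0.706, 0.014, 0.708, -0.008]
wrist_force: [-6.5, -0.4, 13.4]
width: 0.0347
t 14.5 pos [0.5333 0.067  0.0935] x [-0.002  0.009 -1.   ] yaw(y) 1.5394 F [-6.5 -0.4 13.4] w 0.0347 q [-0.68  0.24  0.54  1.92 -0.16  1.01  1.48]
t 14.6 pos [0.5333 0.067  0.0935] x [-0.002  0.009 -1.   ] yaw(y) 1.5395 F [-6.4  0.4 12.7] w 0.0349 q [-0.68  0.24  0.54  1.92 -0.16  1.01  1.48]
```

View pics/s6.png

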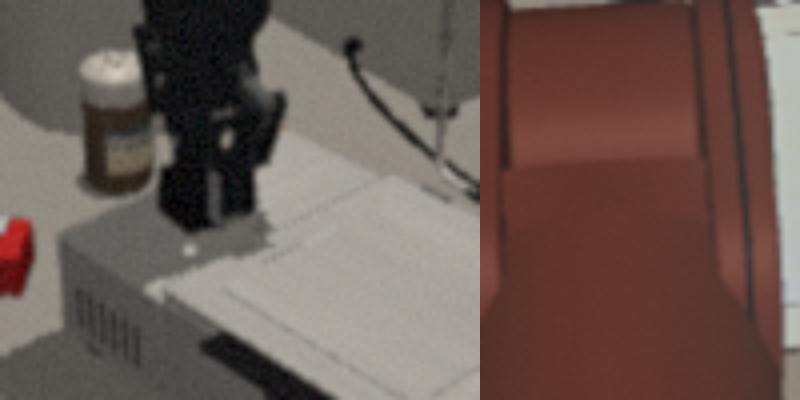

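The knob covers the spindle and flange at crop (205,200), the lid is flush, and the pepper shaker at (118,120) is standing. The height stopped at z = 93.5 mm while the force rose from 8.8 to 13 N, so the spindle is at its stop. I hand the job in.

Run:
```python
from bench import job_done
from pl import *
print(job_done());show()
```

```text
the job is handed in; nothing more can be done
None
the job is handed in; nothing more can be done
```

I pressed the lid shut and fitted the black knob on the spindle, flat on flat. I then pressed it in to the spring's stop and handed the job in at about 14.6 s while still gripping it. No verdict was reported.

**Lid:** After pressing, it measured level in the top view (slope about 0.006 rad, top at 96.7 mm). It still looked flush in the last side view.

**Knob fit:** It went on without resistance to about 1 mm above home, and spring force began at about the expected home height.

**Pressing in:** The tool stopped 6.1 mm below the estimated home height while the push rose from 8.8 to 13 N. I read that as the spindle at its 6 mm stop. The fingers still held the knob at a width of 34.9 mm.

**Shakers:** Both stood in place after the lid was shut. In the final side view I checked only the left one, which was still upright in its place.

**What was rough or disagreed:**
- The wrist force peaked at about 97 N while pressing the lid, higher than I intended but under the 120 N limit. I backed off at once.
- Two estimates of the spindle flat's angle differed, about -0.04 and -0.01 rad. I used -0.03, within the 0.1 rad play.
- In the final pose the arm hid the knob from the top camera, so seating and turn were judged from heights, forces and the side view.
- The state could no longer be read after hand-in.

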